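Cover a repaired board in the pogo-pin tester and hold it down on the probes

TASK

The repaired laptop board already lies in the sprung nest of the blue test jig: pick up the jig's black pressure plate by its bow handle and bring it over the two locating pins, its red-dot end over the thick red-dot pin, sliding it about until it drops on and rests on the board. Then press it gently straight down until the nest is against its stop, and finish while still holding the plate down there by its handle, because the test runs only as long as it is held. Do not slam or force the plate on the jig, and leave everything else on the bench where it is.

Things in the scene. Friction and masses are not known exactly. Their poses are not given: they have to be found in the camera images.
- tester: Test jig, fixed to the bench: blue housing 170 (x) x 200 (y) x 50 mm high, aluminium top. Origin: centre of its underside, z up. Two upright steel pins on its y axis: thick at y = +68 mm, thin at y = -68 mm. Between them the tan sprung nest, 100 (x) x 112 (y) x 8 mm, holds the green board, 84 x 96 x 2 mm with parts up to 6 mm tall. Nothing on the jig is higher than the pins
- pin_thick (a point): Centre of the tip of the thick locating pin, 12 mm in diameter, 86 mm above the bench, its last 2.5 mm coned to 9 mm. A red dot (14 mm) lies on the aluminium 32 mm from it, towards the jig's +x
- pin_thin (a point): Centre of the tip of the thin locating pin, 8 mm in diameter, 86 mm above the bench, its last 2.5 mm coned to 5 mm. No dot
- nest (a joint): How far the sprung nest with the board is pressed down, in m: 0 at rest, 0.006 at its stop. It springs back when let go: 7.8 N at rest to 15.6 N at the stop. The plate's weight alone does not move it; with the weights of plate and nest helping, about 10 N of push brings it to the stop
- board_top (a point): Centre of the board's upper face: 66 mm above the bench at rest, 60 mm at the stop
- cover: Pressure plate, loose, about 0.4 kg: black plate 110 (x) x 168 (y) x 12 mm on four white feet 10 mm long. Origin: centre between the feet's lower ends; the plate spans z = 10 to 22 mm. Starts flat on the bench left or right of the jig, axes within 0.6 rad of the world's. On the pins its axes match the jig's; origin 76 mm above the bench when riding on the pin tips, 66 dropped on, 60 at the stop
- hole_round (a point): Centre of the plate's round hole (through, 13.6 mm, brass rim) at the plate's underside, y = +68 mm, z = 10 mm in the plate's frame. It goes over the thick pin. A red dot lies on the plate's top 32 mm from it, towards the plate's +x
- hole_slot (a point): Centre of the plate's slot (through, 9.6 mm in x by 14.6 mm in y, brass rim) at the plate's underside, y = -68 mm, z = 10 mm in the plate's frame. It goes over the thin pin
- cover_handle (a point): Centre of the grip bar of the plate's aluminium bow handle, 56 mm straight above the plate's origin. The bar runs along the plate's y: 104 mm long, 18 mm wide (x), 16 mm tall, 26 mm of free height under it between its posts (16 x 14 mm, at y = +-45 mm)
- tray: Bystander: blue open screw tray 110 x 150 x 22 mm, loose, on the other side of the jig from the plate. Origin under its centre
- driver: Bystander: red-handled screwdriver 160 mm long lying near the robot. Origin at the middle of its length, on the bench
- meter: Bystander: yellow multimeter 150 x 75 x 34 mm beyond the jig. Origin under its centre
- tape: Bystander: dark blue tape dispenser 140 x 62 x 86 mm beyond the jig on the left. Origin under its centre
- cleaner: Bystander: cleaner bottle 135 mm tall, 48 mm wide, standing beyond the jig. Origin under its centre
- flux: Bystander: small flux jar with a green lid, 50 mm tall, 44 mm wide, near the robot. Origin under its centre
- brush: Bystander: small wooden-handled brush 160 mm long, lying near the robot on the right. Origin near the middle of its length, on the bench
Mind the look-alikes: they are no part of the job. What is shaped like the cover but pink is not meant.

How it is judged:
By the outcome, as a careful person would: the job done as asked, in the order asked, and still so for the second after the job is handed in, while the arm keeps its last pose, push and grip.
It also fails if it takes over 48 s, if anything falls off the work surface, if the arm or the gripper's body presses on something with over 40 N, if the wrist force passes 120 N, or if a joint passes its speed limit or range.

ROBOT

A 6-joint arm with a two-finger parallel gripper is mounted at the origin on the work surface. World frame = base frame: x ahead of the robot, y to its left, z up, the work surface at z = 0. Lengths are in m, angles in rad, forces in N, time in s.
With the tool pointing down it reaches from about 0.275 to 0.825 m from the base axis. Payload 5.2 kg.
Tool frame: the origin (TCP) lies midway between the tips of the shut fingers; the grasp point (between the pads) lies 19 mm behind it; z points along the fingers, y is the line along which they close (so a half turn about z gives the same grasp; the last joint's range is limited). The gripper opens to 93 mm and grips with 3 to 60 N. Pads are 15 mm wide; open, the fingers measure 128 mm over their backs; the gripper's body (75 mm by 188 mm) begins 65 mm behind the grasp point.
Start: joints at [1.132, 0.259, 1.535, -0, 1.348, -0.203], TCP at [0.128, 0.535, 0.219] pointing down, gripper open.
Joint ranges: [-3.14, 3.14], [-0.91, 2.08], [0.19, 2.58], [-1.22, 4.36], [0.22, 2.71], [-3.12, 3.12]. Speed limits (rad/s): [2.57, 2.57, 3.14, 3.14, 3.14, 3.14].

INTERFACE

Orientations are given as a unit quaternion [x, y, z, w].
In Python, from cell import bot, eyes, job_done, spot_in gives the robot as it stands.
- The arm moves only by the tool drive_tool, never from a script. Its arguments are lists of equal length, an entry for each row: "jaw": the closure, from -1 (fully open) to 1 (shut); "translation": the shift along the tool's x, y, z in cm, a list of three; "twist": the turn about the tool's z in degrees. A call has 1 to 12 rows; each row shifts and turns the commanded pose from where the row before left it, along the tool's axes as they then stand; what a row does not reach is not made up. A row lasts 1/12 s, in which the tool goes at most 41.7 mm and 7.16 degrees, less where a joint would pass 70% of its speed; a pose out of reach is approached as far as the arm can. A call with a gripper value outside its range is refused whole. The fingers move at their own pace and stop on an object; "newtons" is the grip in N (left out, the last holds). Time passes only in rows, so rows that do not move let the fingers close. It gives the time, the measured TCP pose, the force, the opening and the grip force at its end, in the units of the state.
- bot.read_state(): the state, without advancing time (a new reading comes with each control period).
- eyes.grab_frame(name): name is "scene" or "top" or "wrist"; returns the picture (384x512x3 uint8, blue, green, red); there is no depth.
- eyes.camera_info(name): a dict with "camera_matrix" (3x3 intrinsics, pixels), "dist" ([k1, k2, p1, p2, k3] as OpenCV has them; the pictures are not rectified), "xyz" and "orientation" of the camera in the world. Camera axes: x right, y up, looking along -z (the intrinsics and any distortion apply to the point x, -y, -z); pixel columns grow to the right and rows downward; lengths in m; the calibration is good to about 2 mm. A picture is of the moment at which its call begins: read the wrist's pose just before it. camera_info takes no time and is no camera call; for the wrist camera it gives the pose at the moment of the call.
- job_done(): hands the job in; it is judged then, once.
Trained networks look in the newest picture that a camera, given by its name, has taken for a name from the list of things; names that differ only in an ending like _2 or _b are one class to them, and where a whole thing is asked for, a point or a joint stands for the part that bears it (a point fixed in the world has none). Each returns a list of dicts, best first, with "p" (0 to 1); they miss things now and then, are a little off and sometimes report something else, mostly with a low value. They report only what shows in the picture. A call takes as long as a camera call. They do not tell look-alikes from the thing itself.
- spot_in(camera, query): "box" ([left, top, width, height] in pixels, round what is visible of it).
The state is a dict: "clock": time; "joints": joint angles; "joint_vel": joint speeds; "joint_efforts": joint torques, N m; "eef_pos": TCP position; "orientation": TCP orientation; "force": force on the tool from outside, world axes, zero at the start; "ft_torque": the same for the moment, N m; "width": finger opening in m; "gripper_force": force on a finger pad.
Only numpy, scipy, OpenCV 4.12 (cv2) and the standard library are available. Lean on these libraries where they do the work, as an engineer would, in place of code of your own. Each camera call takes 0.05 s, during which the arm holds its last target. There are 200 camera calls.

## Working session

There is one attempt and no reset: what is moved stays moved. The work goes in short steps, Python scripts to look and compute and a tool call to move; the robot and the scene stay as the last step left them, time stands still between calls to the robot, and variables do not carry over. Pictures are saved under pics/ and viewed, at most 10 in all, crops included, and the job is handed in when it is done.

Besides the shell and the picture viewer there is one more tool, called after "Request:" in YAML: its name, and indented under it one key for each argument. drive_tool: Moves the arm, as the interface text tells. Its arguments: {"type":"object","properties":{"jaw":{"type":"array"},"translation":{"type":"array"},"twist":{"type":"array"},"newtons":{"type":"number"}},"required":["jaw","translation","twist"]}

```bash
mkdir -p pics; ls; python3 - <<'E'
from cell import bot, eyes, spot_in
import cv2
s=bot.read_state(); print(s)
a=eyes.grab_frame("scene"); b=eyes.grab_frame("top")
cv2.imwrite("pics/scene0.png",a); cv2.imwrite("pics/top0.png",b)
for c in("scene","top"):
    i=eyes.camera_info(c); print(c,i)
for q in("cover","tester","pin_thick","pin_thin","hole_round","hole_slot","cover_handle"):
    print(q,[(d["box"],round(d["p"],2)) for d in spot_in("top",q)][:4])
E
```

```text
pics
{'clock': 0.0, 'joints': array([ 1.13218459e+00,  2.59321649e-01,  1.53604289e+00, -2.11362398e-05,
        1.34801501e+00, -2.02783511e-01]), 'joint_vel': array([ 4.80853299e-06,  4.89331377e-04,  8.30166093e-04, -1.28457756e-03,
        6.19740963e-04, -1.45325393e-03]), 'joint_efforts': array([-6.99385837e-04, -4.37322199e+01, -2.84015536e+01,  7.18889432e-02,
        4.15549264e-02, -1.62817528e-04]), 'eef_pos': array([0.12825004, 0.53428695, 0.21784534]), 'orientation': array([ 1.17638689e-01,  9.93056061e-01, -8.51147222e-04, -2.71861848e-04]), 'force': array([ 0.38390076, -1.0386295 , -0.27900348]), 'ft_torque': array([ 0.05179782, -0.02164635, -0.04568182]), 'gripper_force': 0.0, 'width': 0.0927206492451207}
scene {'camera_matrix': array([[376.08862863,   0.        , 257.22544979],
       [  0.        , 376.08862863, 188.89781517],
       [  0.        ,   0.        ,   1.        ]]), 'dist': array([0.03357564, 0.        , 0.        , 0.        , 0.        ]), 'xyz': array([ 0.89126188, -0.54475278,  0.72722066]), 'orientation': array([0.38363784, 0.11357172, 0.24922097, 
[... 239 characters left out ...]
    ,  0.        ,  0.        ]), 'xyz': array([0.36336517, 0.00931518, 1.38489253]), 'orientation': array([-0.04025846,  0.04177178,  0.71537284, -0.69633044])}
cover [([126.0, 182.0, 59.3, 49.6], 0.96), ([125.1, 243.4, 60.6, 60.6], 0.89)]
tester [([225.1, 146.9, 70.4, 56.0], 0.76)]
pin_thick [([227.8, 145.2, 69.3, 55.3], 0.87), ([136.0, 116.6, 25.5, 43.9], 0.31)]
pin_thin [([230.2, 144.5, 62.7, 57.7], 0.8)]
hole_round [([122.5, 242.2, 65.5, 61.8], 0.97), ([129.4, 182.9, 59.7, 44.7], 0.7)]
hole_slot [([130.7, 183.4, 57.2, 40.2], 0.87), ([125.4, 243.5, 59.6, 61.4], 0.64)]
cover_handle [([119.1, 244.3, 70.9, 64.0], 0.79), ([127.8, 182.7, 59.2, 45.8], 0.62), ([227.2, 143.8, 67.9, 56.5], 0.36)]
```

View pics/top0.png

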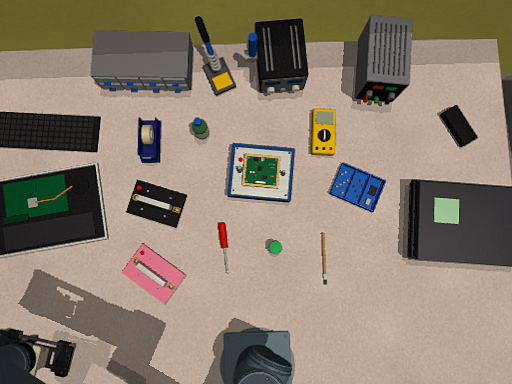

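View pics/scene0.png

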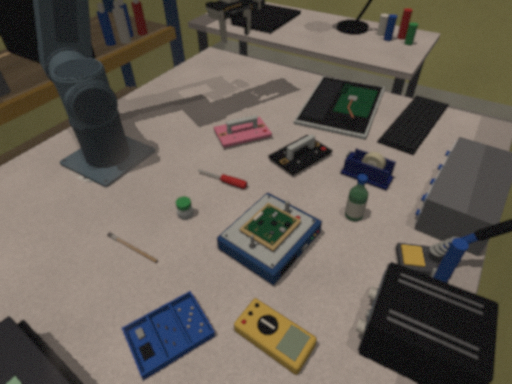

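The black plate is at (157,203) in the top view and its pink look-alike at (154,273). The description says black, so I want (157,203). The jig is at (262,172), with its red dot at (241,159). Next is one close crop, plus a segmentation of both.

```bash
cat > h.py <<'E'
import numpy as np, cv2
from scipy.spatial.transform import Rotation as R
from scipy.optimize import least_squares
from cell import bot, eyes, spot_in
F=np.diag([1.,-1,-1])
def proj(info,P):
    Rc=R.from_quat(info["orientation"]).as_matrix()
    p=(np.atleast_2d(P)-info["xyz"])@Rc@F
    return cv2.projectPoints(p,np.zeros(3),np.zeros(3),info["camera_matrix"],info["dist"])[0][:,0]
def ray(info,px,z):
    u=cv2.undistortPoints(np.array(px,float).reshape(-1,1,2),info["camera_matrix"],info["dist"])[:,0]
    d=np.c_[u,np.ones(len(u))]@F@R.from_quat(info["orientation"]).as_matrix().T
    return info["xyz"]+d*((z-info["xyz"][2])/d[:,2])[:,None]
def reds(img,amin=3):
    b,g,r=[img[...,i].astype(int) for i in range(3)]
    m=((r>110)&(g<70)&(b<80)).astype(np.uint8)
    n,l,s,c=cv2.connectedComponentsWithStats(m)
    return [(c[i].round(1),s[i,4]) for i in range(1,n) if s[i,4]>=amin]
def place(x,y,z,yaw,pts):
    return R.from_euler("z",yaw).apply(pts)+[x,y,z]
E
python3 - <<'E'
from h import *
a=cv2.imread("pics/top0.png"); i=eyes.camera_info("top")
for c,n in reds(a): print(c,n)
c=np.hstack([cv2.resize(a[165:245,110:210],None,fx=4,fy=4,interpolation=2),cv2.resize(a[130:210,215:315],None,fx=4,fy=4,interpolation=2)])
cv2.imwrite("pics/crop.png",c)
E
```

```text
[365.8  99.3] 13
[330.5 148. ] 6
[240.1 159.4] 11
[138.8 187.3] 16
[222.7 234.8] 179
[141.7 252.3] 15
[147.8 267. ] 6
[156.9 273.5] 11
```

View pics/crop.png

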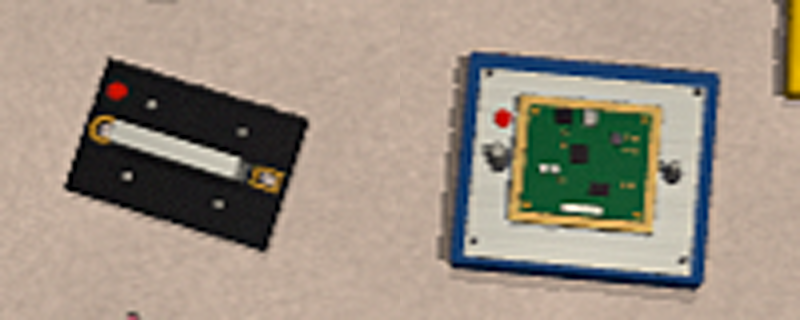

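The left crop shows the black plate: red dot at (139,187), round brass hole at (135,197), slot at (176,209) and handle along its length. The right crop shows the jig, with its red dot at (240,159), thick pin at left and thin pin at right. I'll fit both poses from corners and dots.

```bash
python3 - <<'E'
from h import *
i=eyes.camera_info("top")
def fit(pts,px,x0):
    f=lambda p:(proj(i,place(p[0],p[1],0,p[2],pts))-px).ravel()
    r=least_squares(f,x0); return r.x,r.fun.round(1)
cr=lambda L,ox,oy:(np.array(L,float)+.5)/4-.5+[ox,oy]
pl=np.array([[.055,.084,.022],[.055,-.084,.022],[-.055,-.084,.022],[-.055,.084,.022],[.032,.068,.022]])
px=cr([(109,59),(307,121),(266,250),(66,187),(116,90)],110,165); px[4]=[138.8,187.3]
print(fit(pl,px,[.36,.3,0]))
j=np.array([[.085,.1,.05],[.085,-.1,.05],[-.085,-.1,.05],[-.085,.1,.05],[.032,.068,.05]])
px=cr([(75,54),(318,75),(302,286),(52,265),(0,0)],215,130); px[4]=[240.1,159.4]
print(fit(j,px,[.45,0,0]))
s=bot.read_state(); print(eyes.camera_info("wrist")["xyz"]-s["eef_pos"], R.from_quat(s["orientation"]).as_matrix().round(3), R.from_quat(eyes.camera_info("wrist")["orientation"]).as_matrix().round(3),eyes.camera_info("wrist")["camera_matrix"][0])
E
```

```text
(array([ 0.50946321,  0.30526513, -0.32475096]), array([-0.1, -0.3,  0.3, -0.5, -0.2,  0.3, -0.5,  0.5,  0.4,  0. ]))
(array([ 0.59617505, -0.03005556, -0.1169408 ]), array([-1.4, -0.6,  1. , -0.2,  0.8,  0.4, -0.8, -0.1,  0.4,  0.5]))
[-0.06411035  0.01584984  0.16445121] [[-0.972  0.234 -0.   ]
 [ 0.234  0.972 -0.   ]
 [ 0.    -0.    -1.   ]] [[ 0.234 -0.945 -0.231]
 [ 0.972  0.227  0.055]
 [ 0.001 -0.237  0.971]] [302.34672768   0.         254.81289751]
```

Request:
drive_tool:
  jaw: [-1,-1,-1,-1,-1,-1,-1,-1,-1,-1,-1,-1]
  translation:
    - [-3.53,-1.11,0]
    - [-3.53,-1.11,0]
    - [-3.53,-1.11,0]
    - [-3.53,-1.11,0]
    - [-3.53,-1.11,0]
    - [-3.53,-1.11,0]
    - [-3.53,-1.11,0]
    - [-3.53,-1.11,0]
    - [-3.53,-1.11,0]
    - [-3.53,-1.11,0]
    - [-3.53,-1.11,0]
    - [-3.53,-1.11,0]
  twist: [0,0,0,0,0,0,0,0,0,0,0,0]

```text
clock: 1.45
eef_pos: [0.5107, 0.3051, 0.2187]
orientation: [0.118, 0.993, 0.0, 0.0]
force: [1.0, 0.4, -0.7]
width: 0.0926
gripper_force: 0.0
```

Request:
drive_tool:
  jaw: [-1,-1,-1,-1,-1,-1,-1,-1,-1,-1,-1,-1]
  translation:
    - [0,0,0]
    - [0,0,0]
    - [0,0,0]
    - [0,0,0]
    - [0,0,0]
    - [0,0,0]
    - [0,0,0]
    - [0,0,0]
    - [0,0,0]
    - [0,0,0]
    - [0,0,0]
    - [0,0,0]
  twist: [7,7,7,7,7,7,7,7,7,7,7,7]

```text
clock: 2.45
eef_pos: [0.5092, 0.3063, 0.2186]
orientation: [0.754, 0.657, -0.0, -0.0]
force: [-0.8, 0.3, -0.4]
width: 0.093
gripper_force: 0.0
```

Request:
drive_tool:
  jaw: [-1,-1,-1,-1]
  translation:
    - [0,0,0]
    - [0,0,0]
    - [0,0,0]
    - [0,0,0]
  twist: [6,5,0,0]

```text
clock: 2.78
eef_pos: [0.5092, 0.3063, 0.2186]
orientation: [0.811, 0.585, -0.0, -0.0]
force: [-1.0, -0.8, 0.6]
width: 0.0932
gripper_force: 0.0
```

```bash
python3 - <<'E'
from h import *
s=bot.read_state(); print(s["clock"],s["eef_pos"],s["joints"],R.from_quat(s["orientation"]).as_matrix().round(4))
i=eyes.camera_info("wrist"); a=eyes.grab_frame("wrist"); cv2.imwrite("pics/w1.png",a)
P=place(.5095,.3053,0,-.3248,[[.055,.084,.022],[.055,-.084,.022],[-.055,-.084,.022],[-.055,.084,.022],[.032,.068,.022],[0,.068,.022],[0,-.068,.022]])
print(proj(i,P).round(1)); print(reds(a))
E
```

```text
2.7833 [0.50920535 0.30630751 0.21861963] [ 3.54002704e-01  3.38113529e-01  1.42468686e+00 -1.22827743e-05
  1.37889212e+00  6.74336934e-01] [[ 3.149e-01  9.491e-01 -1.000e-04]
 [ 9.491e-01 -3.149e-01 -0.000e+00]
 [-1.000e-04 -1.000e-04 -1.000e+00]]
[[304.4 103. ]
 [298.8 239.7]
 [212.8 239.4]
 [208.6 102.6]
 [284.  117.3]
 [256.4 117.1]
 [255.8 227.8]]
[(array([283.4, 114.5]), np.int32(106)), (array([ 95.9, 169.2]), np.int32(16)), (array([124.7, 177.7]), np.int32(138)), (array([ 83., 242.]), np.int32(5)), (array([230.5, 328.6]), np.int32(447)), (array([214.5, 344.7]), np.int32(42))]
```

View pics/w1.png

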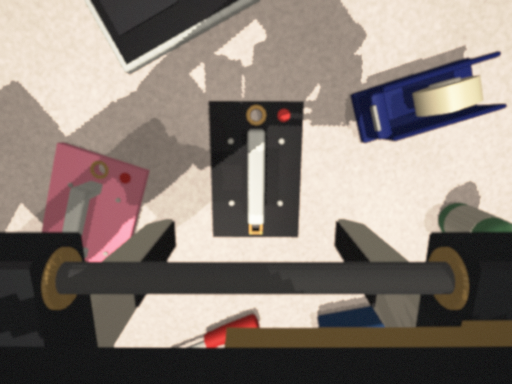

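The plate sits as predicted, about 3 px (roughly 3 mm) further along its +y: the red dot is at (283,114) and the slot at (256,229). I'll look at the jig with the same camera before grasping, so its calibration bias cancels.

Request:
drive_tool:
  jaw: [-1,-1,-1,-1,-1,-1,-1,-1,-1,-1,-1,-1]
  translation:
    - [-2.92,1.88,-0.7]
    - [-2.92,1.88,-0.7]
    - [-2.92,1.88,-0.7]
    - [-2.92,1.88,-0.7]
    - [-2.92,1.88,-0.7]
    - [-2.92,1.88,-0.7]
    - [-2.92,1.88,-0.7]
    - [-2.92,1.88,-0.7]
    - [-2.92,1.88,-0.7]
    - [-2.92,1.88,-0.7]
    - [0,0,0]
    - [0,0,0]
  twist: [0,0,0,0,0,0,0,0,0,0,-6,-6]

```text
clock: 3.83
eef_pos: [0.5954, -0.0329, 0.2888]
orientation: [0.745, 0.667, 0.0, 0.0]
force: [-0.4, -0.3, -0.2]
width: 0.0927
gripper_force: 0.0
```

Request:
drive_tool:
  jaw: [-1,-1,-1]
  translation:
    - [0,0,0]
    - [0,0,0]
    - [0,0,0]
  twist: [0,0,0]

```text
clock: 4.08
eef_pos: [0.5947, -0.0299, 0.2886]
orientation: [0.747, 0.665, -0.0, -0.0]
force: [0.9, -0.7, 0.1]
width: 0.0931
gripper_force: 0.0
```

```bash
python3 - <<'E'
from h import *
s=bot.read_state(); print(s["clock"],s["eef_pos"],s["joints"],R.from_quat(s["orientation"]).as_matrix().round(4))
i=eyes.camera_info("wrist"); a=eyes.grab_frame("wrist"); cv2.imwrite("pics/w2.png",a)
import pickle; pickle.dump((s,i),open("w2.pkl","wb"))
P=place(.596,-.03,0,-.117,[[.085,.1,.05],[.085,-.1,.05],[-.085,-.1,.05],[-.085,.1,.05],[.032,.068,.05],[0,.068,.086],[0,-.068,.086]])
print(proj(i,P).round(1)); print(reds(a))
for q in("pin_thick","pin_thin"): print(q,[(d["box"],round(d["p"],2)) for d in spot_in("wrist",q)][:3])
E
```

```text
4.0833 [ 0.59468368 -0.02990423  0.28860393] [-2.37419013e-01  3.07323881e-01  1.29973339e+00  3.16140416e-06
  1.53470801e+00 -1.22262727e-01] [[ 1.149e-01  9.934e-01 -2.000e-04]
 [ 9.934e-01 -1.149e-01  0.000e+00]
 [ 0.000e+00 -2.000e-04 -1.000e+00]]
[[323.6  90.9]
 [315.9 238.2]
 [196.7 238. ]
 [189.8  90.7]
 [281.3 116.7]
 [256.8 116.5]
 [256.4 225.6]]
[(array([107.8,  89. ]), np.int32(979)), (array([282.9, 114.5]), np.int32(62)), (array([318.7, 299.9]), np.int32(9))]
pin_thick [([192.3, 84.9, 134.4, 152.6], 0.57)]
pin_thin [([196.2, 90.9, 128.9, 144.0], 0.96)]
```

View pics/w2.png

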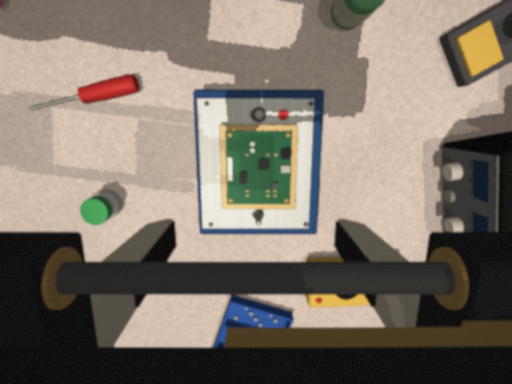

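The jig's red dot shows at (283,114.5), with the thick pin near (258,115) and the thin pin near (258,216). I'll refine both poses from this camera.

```bash
cat >> h.py <<'E'
def quad(m):
    m=cv2.morphologyEx(m.astype(np.uint8),cv2.MORPH_OPEN,np.ones((3,3)))
    c=max(cv2.findContours(m,0,2)[0],key=cv2.contourArea)
    q=cv2.approxPolyDP(cv2.convexHull(c),8,True)[:,0]
    return q
E
python3 - <<'E'
from h import *
import pickle
s,i2=pickle.load(open("w2.pkl","rb"))
a=cv2.imread("pics/w2.png"); b,g,r=[a[...,k].astype(int) for k in range(3)]
m=(b>r+40)&(b>g+20); m[:80]=0;m[245:]=0;m[:,:185]=0;m[:,335:]=0
print("jig",quad(m).tolist())
a1=cv2.imread("pics/w1.png"); m=(a1.max(2)<60); m[:95]=0;m[242:]=0;m[:,:200]=0;m[:,310:]=0
print("plate",quad(m).tolist())
c=np.hstack([cv2.resize(a[95:135,230:300],None,fx=5.5,fy=5.5,interpolation=2),cv2.resize(a[200:240,230:300],None,fx=5.5,fy=5.5,interpolation=2)])
d=np.hstack([cv2.resize(a1[95:135,230:300],None,fx=5.5,fy=5.5,interpolation=2),cv2.resize(a1[205:245,230:300],None,fx=5.5,fy=5.5,interpolation=2)])
cv2.imwrite("pics/c2.png",np.vstack([c,d]))
E
```

```text
jig [[320, 109], [315, 231], [201, 232]]
plate [[302, 103], [296, 210], [265, 204], [212, 168], [210, 102]]
```

View pics/c2.png

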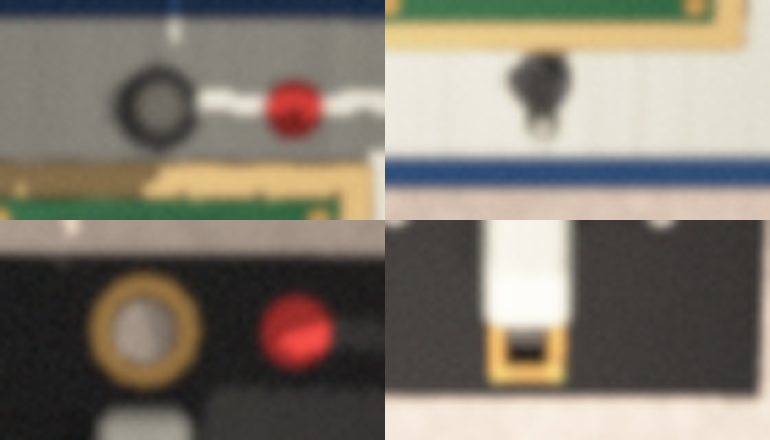

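```bash
python3 - <<'E'
from h import *
import pickle
s,i2=pickle.load(open("w2.pkl","rb"))
# w1 camera pose from tool transform
Rt=R.from_quat(s["orientation"]).as_matrix(); t=Rt.T@(i2["xyz"]-s["eef_pos"]); Q=Rt.T@R.from_quat(i2["orientation"]).as_matrix()
print("cam in tool",t)
R1=np.array([[.3149,.9491,0],[.9491,-.3149,0],[0,0,-1]]); i1=dict(i2); i1["xyz"]=np.array([.50921,.30631,.21862])+R1@t; i1["orientation"]=R.from_matrix(R1@Q).as_quat()
def fit(i,pts,px,x0):
    f=lambda p:(proj(i,place(p[0],p[1],0,p[2],pts))-px).ravel()
    r=least_squares(f,x0); return r.x.round(4),r.fun.round(1)
print("plate",fit(i1,np.array([[0,.068,.022],[.032,.068,.022],[0,-.084,.022]]),np.array([[256.1,114.8],[283.4,114.5],[255.4,235.5]]),[.5,.3,-.3]))
print("jig",fit(i2,np.array([[0,.068,.086],[.032,.068,.05],[0,-.068,.086]]),np.array([[258.7,113.9],[282.9,114.5],[258.3,222.5]]),[.6,0,-.1]))
E
```

```text
cam in tool [ 0.06604484 -0.00040836 -0.16442833]
plate (array([ 0.5103,  0.309 , -0.3252]), array([-0.1, -0.8,  0.2, -0.4, -0.1,  1.5]))
jig (array([ 0.5986, -0.027 , -0.1162]), array([-0.1, -0.2,  0.2, -0.4, -0.1,  0.7]))
```

Request:
drive_tool:
  jaw: [-1,-1,-1,-1,-1,-1,-1,-1,-1,-1,-1,-1]
  translation:
    - [0,0,0]
    - [0,0,0]
    - [2.93,-1.865,0.8]
    - [2.93,-1.865,0.8]
    - [2.93,-1.865,0.8]
    - [2.93,-1.865,0.8]
    - [2.93,-1.865,0.8]
    - [2.93,-1.865,0.8]
    - [2.93,-1.865,0.8]
    - [2.93,-1.865,0.8]
    - [2.93,-1.865,0.8]
    - [2.93,-1.865,0.8]
  twist: [6,6,0,0,0,0,0,0,0,0,0,0]

```text
clock: 5.23
eef_pos: [0.51, 0.3088, 0.2085]
orientation: [0.812, 0.584, 0.0, 0.0]
force: [0.1, -0.7, 0.7]
width: 0.0929
gripper_force: 0.0
```

Request:
drive_tool:
  jaw: [-1,-1,-1,-1,-1,-1]
  translation:
    - [0,0,2.2]
    - [0,0,2.2]
    - [0,0,2.2]
    - [0,0,1.4]
    - [0,0,0]
    - [0,0,0]
  twist: [0,0,0,0,0,0]

```text
clock: 5.73
eef_pos: [0.5103, 0.3069, 0.1282]
orientation: [0.812, 0.584, -0.001, -0.0]
force: [0.7, 0.4, 0.7]
width: 0.093
gripper_force: 0.0
```

```bash
python3 - <<'E'
from h import *
s=bot.read_state(); M=R.from_quat(s["orientation"]).as_matrix(); print(s["clock"],s["eef_pos"],np.arctan2(M[1,1],M[0,1]))
i=eyes.camera_info("wrist"); a=eyes.grab_frame("wrist"); cv2.imwrite("pics/w3.png",a); print(reds(a,30))
for n,p in (("top",(.5095,.3053,-.325)),("wr",(.5103,.309,-.325))):
    P=place(p[0],p[1],0,p[2],[[0,.068,.022],[.032,.068,.022],[.009,.052,.064],[-.009,.052,.064],[.009,-.04,.064],[-.009,-.04,.064]])
    print(n,proj(i,P).round(1).tolist()); print((M.T@(place(p[0],p[1],0.037,p[2],[[0,0,0]])[0]-s["eef_pos"])).round(4))
E
```

```text
5.7333 [0.51033852 0.30693161 0.12819226] -0.32284029077207155
[(array([291.8, 114.6]), np.int32(201)), (array([ 76.9, 176.5]), np.int32(48)), (array([ 48.5, 187.9]), np.int32(53)), (array([110.5, 202.3]), np.int32(93)), (array([ 83.4, 196.8]), np.int32(204))]
top [[255.8, 117.8], [292.6, 117.9], [267.8, 139.8], [243.7, 139.8], [266.4, 253.5], [244.5, 253.4]]
[-0.0017 -0.0002  0.0912]
wr [[255.3, 113.3], [292.2, 113.4], [267.3, 134.7], [243.1, 134.7], [266.0, 249.2], [243.9, 249.2]]
[ 0.0021 -0.0006  0.0912]
```

View pics/w3.png

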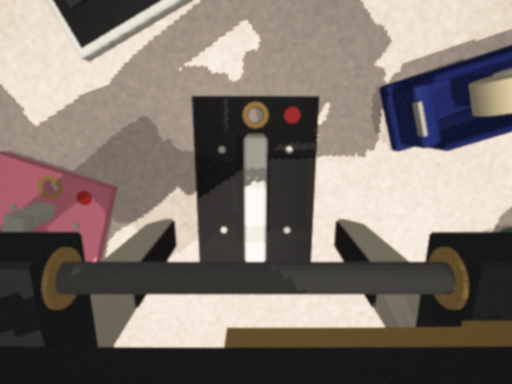

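The tool is centred over the black plate's handle: bar at column 256, round hole at (256,114), dot at (292,115). Next I descend and grip.

Request:
drive_tool:
  jaw: [-1,-1,-1,-1,-1,-1,-1,-1]
  translation:
    - [0,0,2.0]
    - [0,0,2.0]
    - [0,0,2.0]
    - [0,0,1.6]
    - [0,0,1.0]
    - [0,0,0.5]
    - [0,0,0]
    - [0,0,0]
  twist: [0,0,0,0,0,0,0,0]

```text
clock: 6.45
eef_pos: [0.5118, 0.3071, 0.0387]
orientation: [0.812, 0.584, 0.001, 0.0]
force: [-0.1, -0.3, 0.6]
width: 0.0927
gripper_force: 0.0
```

Request:
drive_tool:
  jaw: [0,0.5,0.8,1,1,1,1,1,1,1,1,1]
  translation:
    - [0,0,0]
    - [0,0,0]
    - [0,0,0]
    - [0,0,0]
    - [0,0,0]
    - [0,0,0]
    - [0,0,0]
    - [0,0,0]
    - [0,0,0]
    - [0,0,0]
    - [0,0,0]
    - [0,0,0]
  twist: [0,0,0,0,0,0,0,0,0,0,0,0]
  newtons: 40

```text
clock: 7.45
eef_pos: [0.5108, 0.3068, 0.0376]
orientation: [0.812, 0.584, -0.0, -0.0]
force: [-0.1, 0.6, -3.1]
width: 0.0179
gripper_force: 30.3
```

Request:
drive_tool:
  jaw: [1,1,1,1,1,1,1,1,1,1]
  translation:
    - [0,0,-0.4]
    - [0,0,-0.8]
    - [0,0,-1.5]
    - [0,0,-2]
    - [0,0,-2]
    - [0,0,-2]
    - [0,0,-2]
    - [0,0,-1.5]
    - [0,0,0]
    - [0,0,0]
  twist: [0,0,0,0,0,0,0,0,0,0]

```text
clock: 8.28
eef_pos: [0.5113, 0.3069, 0.1604]
orientation: [0.812, 0.584, 0.001, 0.0]
force: [-0.5, -0.1, -4.3]
width: 0.0177
gripper_force: 40.0
```

```bash
python3 - <<'E'
from h import *
s=bot.read_state(); M=R.from_quat(s["orientation"]).as_matrix(); print(s["clock"],s["eef_pos"],np.arctan2(M[1,1],M[0,1]),s["force"],s["ft_torque"],s["width"],s["gripper_force"])
i=eyes.camera_info("wrist"); a=eyes.grab_frame("wrist"); cv2.imwrite("pics/w4.png",a); print(reds(a,30))
t=np.array([[x,y,.037-z] for x,y,z in [(.068,0,.022),(.068,.032,.022)]])  # tool coords, origin over plate origin
print(proj(i,s["eef_pos"]+t@M.T).round(1))
d=np.array([.5983,-.0289,0])-s["eef_pos"]; print((M.T@d).round(4))
E
```

```text
8.2833 [0.51129438 0.30691159 0.16042309] -0.3230220175748596 [-0.54890886 -0.08586222 -4.30719497] [-0.10071603  0.10458179  0.03109687] 0.01769402869952389 39.99852418899536
[(array([309.8, 113.2]), np.int32(463)), (array([ 67. , 181.4]), np.int32(43)), (array([ 99.5, 189.6]), np.int32(169)), (array([123.2, 194.6]), np.int32(54))]
[[256.1 114.5]
 [311.7 114.5]]
[-0.291   0.1889  0.1604]
```

Request:
drive_tool:
  jaw: [1,1,1,1,1,1,1,1,1,1,1,1]
  translation:
    - [-1.0,0.65,0]
    - [-2,1.3,0]
    - [-2.9,1.88,0]
    - [-2.9,1.88,0]
    - [-2.9,1.88,0]
    - [-2.9,1.88,0]
    - [-2.9,1.88,0]
    - [-2.9,1.88,0]
    - [-2.9,1.88,0]
    - [-2.9,1.88,0]
    - [-2,1.3,0]
    - [-0.9,0.6,0]
  twist: [0,0,0,0,0,0,0,0,0,0,0,0]

```text
clock: 9.33
eef_pos: [0.5974, -0.0336, 0.1579]
orientation: [0.813, 0.583, -0.001, -0.0]
force: [0.1, 0.0, -3.4]
width: 0.0179
gripper_force: 40.0
```

Request:
drive_tool:
  jaw: [1,1,1,1,1,1,1]
  translation:
    - [0,0,0]
    - [0,0,0]
    - [0,0,0]
    - [0,0,0]
    - [0,0,0]
    - [0,0,0]
    - [0,0,0]
  twist: [-3,-3,-3,-2.9,0,0,0]

```text
clock: 9.92
eef_pos: [0.5972, -0.0289, 0.159]
orientation: [0.747, 0.665, -0.0, -0.001]
force: [0.4, -0.5, -4.1]
width: 0.0177
gripper_force: 40.0
```

```bash
python3 - <<'E'
from h import *
s=bot.read_state(); M=R.from_quat(s["orientation"]).as_matrix(); print(s["clock"],s["eef_pos"],np.arctan2(M[1,1],M[0,1]),s["force"],s["ft_torque"])
print("tool shift to goal",(M.T@(np.array([.5983,-.0289,0])-s["eef_pos"])).round(4))
a=eyes.grab_frame("wrist"); cv2.imwrite("pics/w5.png",a); print(reds(a,10))
cv2.imwrite("pics/w5c.png",cv2.resize(a[70:210,180:340],None,fx=4,fy=4,interpolation=2))
E
```

```text
9.9167 [ 0.59720762 -0.02891556  0.15896848] -0.1165838532082033 [ 0.40026139 -0.45178737 -4.08174071] [-0.08201909  0.04425938 -0.01549772]
tool shift to goal [1.00e-04 1.30e-03 1.59e-01]
[(array([41.1, 79.1]), np.int32(1952)), (array([309.9, 113.2]), np.int32(464))]
```

View pics/w5c.png

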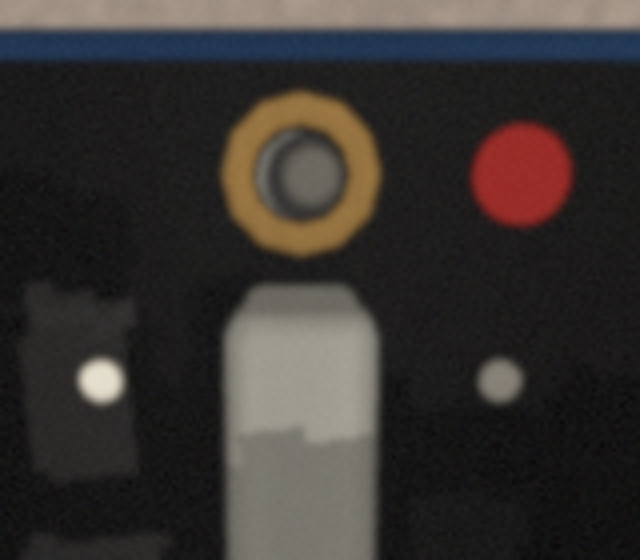

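Through the brass-rimmed hole (centre ≈ (255.1,113.1)) I can see the thick pin's tip at ≈ (258.1,112.9), so the tool needs about +1.5 mm along its y. I'll compute that with parallax included.

```bash
python3 - <<'E'
from h import *
s=bot.read_state(); M=R.from_quat(s["orientation"]).as_matrix(); i=eyes.camera_info("wrist")
zt=s["eef_pos"][2]-.0376+.022
h=ray(i,[[255.1,113.1]],zt)[0]; p=ray(i,[[258.1,112.9]],.086)[0]
print(h,p,(M.T@(p-h)).round(4))
a=cv2.imread("pics/w5.png").astype(int); m=(a[...,2]-a[...,0]>25)&(a[...,2]<200)&(a[...,1]>60); m[:90]=0;m[140:]=0;m[:,:230]=0;m[:,285:]=0
y,x=np.nonzero(m); print("ring extents",x.min(),x.max(),y.min(),y.max())
E
```

```text
[0.60489647 0.03956328 0.1435513 ] [0.60722197 0.04037864 0.086     ] [0.0011 0.0023 0.0575]
ring extents 235 274 93 133
```

Request:
drive_tool:
  jaw: [1,1,1,1,1,1,1,1]
  translation:
    - [0.08,0.2,0]
    - [0,0,0.5]
    - [0,0,1]
    - [0,0,1]
    - [0,0,0.8]
    - [0,0,0.4]
    - [0,0,0]
    - [0,0,0]
  twist: [0,0,0,0,0,0,0,0]

```text
clock: 10.63
eef_pos: [0.5996, -0.0285, 0.1221]
orientation: [0.747, 0.665, -0.0, -0.0]
force: [-0.4, -0.4, -4.2]
width: 0.018
gripper_force: 40.0
```

```bash
python3 - <<'E'
from h import *
s=bot.read_state(); M=R.from_quat(s["orientation"]).as_matrix(); print(s["clock"],s["eef_pos"],np.arctan2(M[1,1],M[0,1]),s["force"],s["ft_torque"])
a=eyes.grab_frame("wrist"); cv2.imwrite("pics/w6.png",a); print(reds(a,10))
b=eyes.grab_frame("scene"); cv2.imwrite("pics/s6.png",b)
c=cv2.resize(a[88:138,225:285],None,fx=8,fy=8,interpolation=2)
d=cv2.resize(b[180:280,215:315],None,fx=4,fy=4,interpolation=2)
d=cv2.resize(d,(320,400))[:400]; cv2.imwrite("pics/w6c.png",np.hstack([c,d]))
E
```

```text
10.6333 [ 0.599554   -0.02851948  0.12210008] -0.11536982933021941 [-0.40077489 -0.38273112 -4.16787671] [-0.0530398   0.1023287  -0.00379672]
[(array([25.9, 70.7]), np.int32(1694)), (array([309.9, 113.2]), np.int32(462))]
```

View pics/w6c.png

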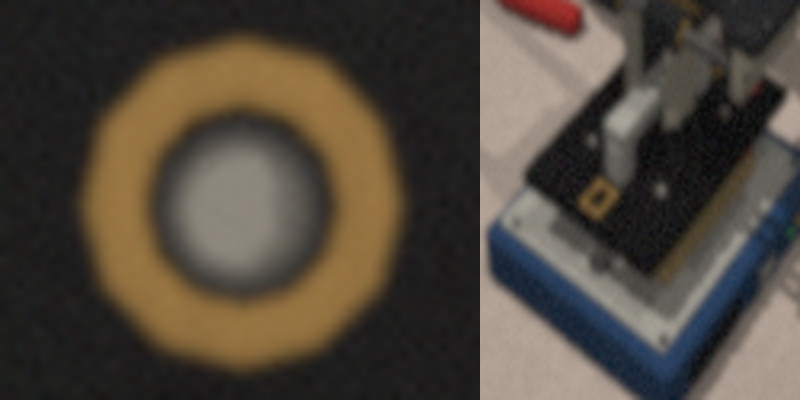

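The thick pin is nearly concentric in the hole. I'll quantify the offset and then lower.

```bash
python3 - <<'E'
from h import *
a=cv2.imread("pics/w6.png").astype(int); x0,y0=225,88
c=a[88:138,225:285]; ring=((c[...,2]-c[...,0]>35)&(c[...,1]>60)).astype(np.uint8)
cn=max(cv2.findContours(ring,0,1)[0],key=cv2.contourArea); (hx,hy),hr=cv2.minEnclosingCircle(cn)
g=a[...,1]; Y,X=np.mgrid[:384,:512]; m=(np.hypot(X-hx-x0,Y-hy-y0)<hr*.5)&(g>95)
px,py=X[m].mean(),Y[m].mean(); print(hx+x0,hy+y0,hr,px,py,m.sum())
s=bot.read_state(); M=R.from_quat(s["orientation"]).as_matrix(); i=eyes.camera_info("wrist")
h=ray(i,[[hx+x0,hy+y0]],s["eef_pos"][2]-.0376+.022)[0]; p=ray(i,[[px,py]],.086)[0]; print((M.T@(p-h)).round(4))
E
```

```text
254.97305297851562 112.98502922058105 20.59138298034668 254.05464480874318 113.61748633879782 183
[-0.     -0.0006  0.0214]
```

Request:
drive_tool:
  jaw: [1,1,1,1,1,1,1,1,1]
  translation:
    - [0,-0.04,0]
    - [0,0,0.2]
    - [0,0,0.2]
    - [0,0,0.2]
    - [0,0,0.15]
    - [0,0,0.1]
    - [0,0,0.1]
    - [0,0,0]
    - [0,0,0]
  twist: [0,0,0,0,0,0,0,0,0]

```text
clock: 11.48
eef_pos: [0.5994, -0.0285, 0.1131]
orientation: [0.747, 0.665, -0.0, -0.0]
force: [0.3, -0.1, -3.9]
width: 0.0179
gripper_force: 40.0
```

Request:
drive_tool:
  jaw: [1,1,1,1,1]
  translation:
    - [0,0,0.1]
    - [0,0,0.1]
    - [0,0,0.05]
    - [0,0,0]
    - [0,0,0]
  twist: [0,0,0,0,0]

```text
clock: 11.9
eef_pos: [0.5994, -0.0285, 0.1106]
orientation: [0.747, 0.665, -0.0, -0.0]
force: [0.4, -0.2, -3.6]
width: 0.0174
gripper_force: 40.0
```

Request:
drive_tool:
  jaw: [1,1,1,1,1]
  translation:
    - [0,0,0.1]
    - [0,0,0.1]
    - [0,0,0.1]
    - [0,0,0]
    - [0,0,0]
  twist: [0,0,0,0,0]

```text
clock: 12.32
eef_pos: [0.5993, -0.0285, 0.1075]
orientation: [0.747, 0.665, -0.0, -0.0]
force: [0.6, -0.1, -4.4]
width: 0.0177
gripper_force: 40.0
```

```bash
python3 - <<'E'
from cell import bot
s=bot.read_state(); print(s["eef_pos"],s["force"],s["ft_torque"],s["orientation"])
E
```

```text
[ 0.59930199 -0.02848299  0.10752314] [ 0.64585126 -0.13750148 -4.41094324] [-0.10587864  0.10092419 -0.03863003] [ 7.46689973e-01  6.65172208e-01 -7.87088838e-05 -1.08942955e-04]
```

Request:
drive_tool:
  jaw: [1,1,1,1,1,1]
  translation:
    - [0,0,0.1]
    - [0,0,0.1]
    - [0,0,0.1]
    - [0,0,0.1]
    - [0,0,0]
    - [0,0,0]
  twist: [0,0,0,0,0,0]

```text
clock: 12.82
eef_pos: [0.5994, -0.0285, 0.1037]
orientation: [0.747, 0.665, 0.0, 0.0]
force: [0.5, -0.4, -3.4]
width: 0.0176
gripper_force: 40.0
```

Request:
drive_tool:
  jaw: [1,1,1,1]
  translation:
    - [0,0,0.05]
    - [0,0,0.05]
    - [0,0,0]
    - [0,0,0]
  twist: [0,0,0,0]

```text
clock: 13.15
eef_pos: [0.5994, -0.0285, 0.1032]
orientation: [0.747, 0.665, 0.0, 0.0]
force: [-2.2, 0.3, 2.8]
width: 0.0173
gripper_force: 40.0
```

```bash
python3 - <<'E'
from cell import bot, eyes
import cv2
s=bot.read_state(); print(s["eef_pos"],s["force"],s["ft_torque"],s["orientation"])
b=eyes.grab_frame("scene"); cv2.imwrite("pics/s7.png",cv2.resize(b[130:290,190:340],None,fx=3.6,fy=3.6,interpolation=2))
E
```

```text
[ 0.59944576 -0.02854147  0.10321319] [-2.21514511  0.33537618  2.77660859] [-0.04128226  0.463763   -0.00116855] [7.46676908e-01 6.65186845e-01 1.13248794e-04 2.07337330e-04]
```

View pics/s7.png

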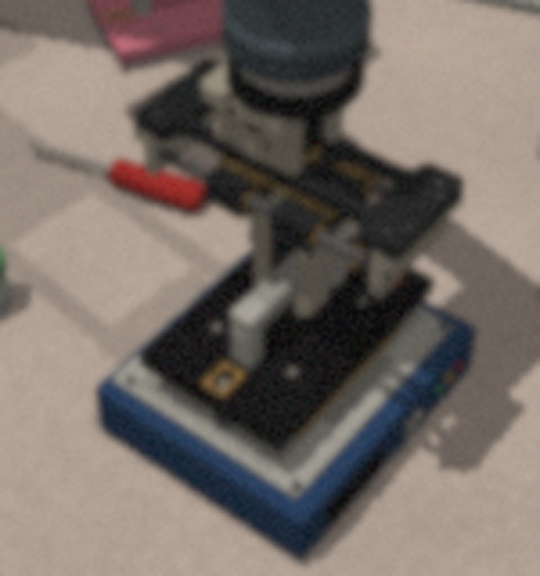

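The plate is down on both pins, with the thin pin showing in the slot at about (222,378) in the crop, and it has touched the board at z ≈ 0.1035. Now I press gently.

Request:
drive_tool:
  jaw: [1,1,1,1,1,1,1,1,1,1,1,1]
  translation:
    - [0,0,0]
    - [0,0,0]
    - [0,0,0.05]
    - [0,0,0.05]
    - [0,0,0.05]
    - [0,0,0.05]
    - [0,0,0.05]
    - [0,0,0.05]
    - [0,0,0.05]
    - [0,0,0.05]
    - [0,0,0]
    - [0,0,0]
  twist: [0,0,0,0,0,0,0,0,0,0,0,0]

```text
clock: 14.2
eef_pos: [0.5995, -0.0285, 0.0993]
orientation: [0.747, 0.665, 0.0, 0.0]
force: [-4.5, 0.4, 7.4]
width: 0.0176
gripper_force: 40.0
```

```bash
python3 - <<'E'
from cell import bot
s=bot.read_state(); print(s["eef_pos"],s["force"],s["ft_torque"],s["orientation"])
E
```

```text
[ 0.59948818 -0.02852766  0.09928987] [-4.52939783  0.43199693  7.40661719] [-0.00188529  0.8506597   0.01521485] [7.46674380e-01 6.65189682e-01 1.18997503e-04 2.07174603e-04]
```

Request:
drive_tool:
  jaw: [1,1,1,1,1,1]
  translation:
    - [0,-0.03,0]
    - [0,0,0.05]
    - [0,0,0.05]
    - [0,0,0.05]
    - [0,0,0]
    - [0,0,0]
  twist: [0,0,0,0,0,0]

```text
clock: 14.7
eef_pos: [0.5995, -0.0286, 0.0981]
orientation: [0.747, 0.665, 0.0, 0.001]
force: [-3.6, 0.8, 8.9]
width: 0.0176
gripper_force: 40.0
```

Request:
drive_tool:
  jaw: [1,1,1,1]
  translation:
    - [0,0,0.05]
    - [0,0,0]
    - [0,0,0]
    - [0,0,0]
  twist: [0,0,0,0]

```text
clock: 15.03
eef_pos: [0.5995, -0.0285, 0.0977]
orientation: [0.747, 0.665, 0.0, 0.001]
force: [-3.7, 0.1, 9.4]
width: 0.0176
gripper_force: 40.0
```

Continuing until the force rises steeply at the stop.

Request:
drive_tool:
  jaw: [1,1,1,1]
  translation:
    - [0,-0.02,0.05]
    - [0,0,0]
    - [0,0,0]
    - [0,0,0]
  twist: [0,0,0,0]

```text
clock: 15.37
eef_pos: [0.5995, -0.0285, 0.0975]
orientation: [0.747, 0.665, 0.001, 0.001]
force: [-4.3, 1.0, 11.2]
width: 0.0178
gripper_force: 40.0
```

Request:
drive_tool:
  jaw: [1,1,1,1]
  translation:
    - [0,0,0.05]
    - [0,0,0]
    - [0,0,0]
    - [0,0,0]
  twist: [0,0,0,0]

```text
clock: 15.7
eef_pos: [0.5995, -0.0285, 0.0975]
orientation: [0.747, 0.665, 0.001, 0.001]
force: [-5.7, 0.2, 14.2]
width: 0.0178
gripper_force: 40.0
```

The nest is on its stop: z stays at 0.0975 while the force has risen to 14 N. I'll check that it holds steady and hand in.

Request:
drive_tool:
  jaw: [1,1,1,1,1,1]
  translation:
    - [0,0,0]
    - [0,0,0]
    - [0,0,0]
    - [0,0,0]
    - [0,0,0]
    - [0,0,0]
  twist: [0,0,0,0,0,0]

```text
clock: 16.2
eef_pos: [0.5995, -0.0285, 0.0975]
orientation: [0.747, 0.665, 0.001, 0.001]
force: [-4.8, 1.9, 14.2]
width: 0.0174
gripper_force: 40.0
```

```bash
python3 - <<'E'
from cell import bot, job_done
s=bot.read_state(); print(s["clock"],s["eef_pos"],s["force"],s["ft_torque"],s["gripper_force"])
if abs(s["eef_pos"][2]-.0975)<.0006 and 11<s["force"][2]<20: print(job_done())
E
```

```text
16.2 [ 0.59950424 -0.02854187  0.09747441] [-4.78858867  1.86876344 14.16664985] [ 0.11354714  1.06632689 -0.0041381 ] 40.00308573246002
the job is handed in; nothing more can be done
None
```

I handed the job in at 16.2 s: the black plate sits on both pins with its red-dot end on the thick pin, and its handle is still gripped, pressing the nest against its stop with a steady push of about 14 N.

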